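# Cap the sample jars and queue them in the transfer lane

### The arm

A 7-joint arm with a two-finger parallel gripper is mounted at the origin on the work surface. World frame = base frame: x ahead of the robot, y to its left, z up, the work surface at z = 0. Lengths are in m, angles in rad, forces in N, time in s.
With the tool pointing down it reaches from about 0.425 to 0.925 m from the base axis. Payload 6.8 kg.
Tool frame: the origin (TCP) lies on the front face of the gripper's body, between the roots of the fingers; the fingertips stand 73 mm ahead of it and the grasp point (between the pads) lies 54 mm ahead of it (env.nose_length is the distance from the TCP to the fingertips, in m); z points along the fingers, y is the line along which they close (so a half turn about z gives the same grasp; the last joint's range is limited). The gripper opens to 85 mm and grips with 20 to 120 N. Pads are 22 mm wide; open, the fingers measure 114 mm over their backs; the gripper's body (76 mm by 85 mm) begins 54 mm behind the grasp point. The pads swing forward as they close: fully open they stand 13 mm farther back than shut.
Start: joints at [1.198, 0.477, 0.022, 1.555, -0.011, 1.109, -0.083], TCP at [0.177, -0.651, 0.304] pointing down, gripper open.
Joint ranges: [-2.96, 2.96], [-0.34, 2.1], [-1.41, 1.46], [0.24, 2.44], [-1.37, 4.51], [0.17, 1.92], [-2.96, 2.96]. Speed limits (rad/s): [2.39, 2.39, 3.14, 3.14, 3.14, 3.14, 3.14].

### API

Orientations are given as a unit quaternion [w, x, y, z].
In Python, from cell import env, kin, camera, calibration, job gives the robot as it stands. The module is installed in compiled form; this text tells all that it offers. Calls block until the motion is done:
- env.reach(position, orientation): joint-space move of the TCP to a pose.
- env.movel(position, velocity=0.15, rot=None, stop_force=None): straight line of the TCP; rot=None keeps the orientation; velocity is the mean speed in m/s. With stop_force (N) it stops when the force on the tool has changed by that much, and returns True; else False.
- env.goto_joints(angles): joint-space move.
- env.grip(opening, f_grip=None): finger opening in m; f_grip is the grip in N (None keeps the last); returns when the fingers have stopped.
- env.dwell(seconds).
- kin.inverse_kinematics(position, orientation): joint angles nearest the present ones, or None.
- env.get_state(): the state.
- camera(name): name is "scene" or "top" or "wrist"; returns (picture, depth): 480x640x3 uint8, blue, green, red; 480x640 float32, m along the optical axis (not along the pixel's ray), 0 where there is no reading.
- calibration(name): a dict with "fx", "fy", "cx", "cy" (pixels), "k1" (the pictures are not rectified: a ray, as slopes to the right and down, at radius r is drawn at 1 + k1 r^2 times it, then the intrinsics apply), "rvec" (rotation vector, rad) and "tvec" (3), from world to camera coordinates, as OpenCV has them. Camera axes: x right, y down, z forward; pixel columns grow to the right and rows downward; lengths in m; the calibration is good to about 2 mm. A picture is of the moment at which its call begins: read the wrist's pose just before it. calibration takes no time and is no camera call; for the wrist camera it gives the pose at the moment of the call.
A pose or a line that the arm cannot do raises env.PlanningError and nothing moves.
- job.job_done(): hands the job in; it is judged then, once.
The state is a dict: "time": time; "qpos": joint angles; "joint_velocities": joint speeds; "joint_torque": joint torques, N m; "tcp_pos": TCP position; "orientation": TCP orientation; "force": force on the tool from outside, world axes, zero at the start; "torque": the same for the moment, N m; "opening": finger opening in m; "gripper_force": force on a finger pad.
Only numpy, scipy, OpenCV 4.12 (cv2) and the standard library are available. Lean on these libraries where they do the work, as an engineer would, in place of code of your own. Each camera call takes 0.05 s, during which the arm holds its last target. There are 200 camera calls.

### The job

Put on each open sample jar the lid of the colour of its band, fully down, and once all the jars are capped have them all standing upright in single file between the blue guide rails, fully inside the lane; then slide the orange gate fully shut behind them. Slide the jars along the bench, never lift them, and leave the wash bottle, the glove carton and the tube rack where they are.

Things in the scene. Friction and masses are not known exactly. Their poses are not given: they have to be found in the camera images.
- jar_red: White sample jar with a red band round its upper body and shoulder, upright and open at first; 3 or 4 of the 4 jars are present (absent: None). Body 64 mm diameter, 48 mm high, flat shoulder; neck 49 mm diameter up to 67 mm, tapered at its top. 0.11 to 0.23 kg. Origin: centre of the underside, z up along the jar.
- jar_blue: White sample jar with a blue band round its upper body and shoulder, upright and open at first; 3 or 4 of the 4 jars are present (absent: None). Body 64 mm diameter, 48 mm high, flat shoulder; neck 49 mm diameter up to 67 mm, tapered at its top. 0.11 to 0.23 kg. Origin: centre of the underside, z up along the jar.
- jar_yellow: White sample jar with a yellow band round its upper body and shoulder, upright and open at first; 3 or 4 of the 4 jars are present (absent: None). Body 64 mm diameter, 48 mm high, flat shoulder; neck 49 mm diameter up to 67 mm, tapered at its top. 0.11 to 0.23 kg. Origin: centre of the underside, z up along the jar.
- jar_green: White sample jar with a green band round its upper body and shoulder, upright and open at first; 3 or 4 of the 4 jars are present (absent: None). Body 64 mm diameter, 48 mm high, flat shoulder; neck 49 mm diameter up to 67 mm, tapered at its top. 0.11 to 0.23 kg. Origin: centre of the underside, z up along the jar.
- lid_red: red round push-on lid for the jar with the red band (all lids fit all jars), 60 mm diameter, 22 mm high, lying open side down; bore 54 mm diameter, 16 mm deep. Drops loosely over the neck; fully down its origin is 51 mm above the jar's. All 4 lids are always there; one whose jar is absent is not needed. 0.04 kg. Origin: centre of the lower rim, z up.
- lid_blue: blue round push-on lid for the jar with the blue band (all lids fit all jars), 60 mm diameter, 22 mm high, lying open side down; bore 54 mm diameter, 16 mm deep. Drops loosely over the neck; fully down its origin is 51 mm above the jar's. All 4 lids are always there; one whose jar is absent is not needed. 0.04 kg. Origin: centre of the lower rim, z up.
- lid_yellow: yellow round push-on lid for the jar with the yellow band (all lids fit all jars), 60 mm diameter, 22 mm high, lying open side down; bore 54 mm diameter, 16 mm deep. Drops loosely over the neck; fully down its origin is 51 mm above the jar's. All 4 lids are always there; one whose jar is absent is not needed. 0.04 kg. Origin: centre of the lower rim, z up.
- lid_green: green round push-on lid for the jar with the green band (all lids fit all jars), 60 mm diameter, 22 mm high, lying open side down; bore 54 mm diameter, 16 mm deep. Drops loosely over the neck; fully down its origin is 51 mm above the jar's. All 4 lids are always there; one whose jar is absent is not needed. 0.04 kg. Origin: centre of the lower rim, z up.
- lane: Blue transfer lane fixed to the bench: two rails 30 mm high, 12 mm thick, 72 mm apart inside (jars have 4 mm play each side), no floor: jars slide on the bench. Origin: on the bench, mid-channel, in the gate's plane at the open mouth. x axis: along the channel into the lane (roughly to the robot's left); y: across it, towards the robot; z up. Rails run from x = 11 to 299 mm.
- lane_end (a point): Middle of the end stop's inner face, at bench level, 301 mm along the lane's x axis from its origin. The stop is 45 mm high. Four jars in a row fit with about 35 mm to spare.
- gate (a joint): Slide gate at the lane's mouth, in m: 0 = shut, 0.085 = fully open (drawn aside along the lane's -y, away from the robot). Orange plate 66 mm wide, 8 mm thick, from 12 to 38 mm high, in the plane x = 0 of the lane. Stays where left; about 1.5 N friction. Jar centres must be at least 36 mm beyond this plane for it to pass.
- gate_grip (a point): Grip point on the gate's upright black square post, 16 by 16 mm, which stands at the middle of the plate from 38 to 88 mm above the bench; this point is 70 mm above the bench. It moves with the gate.
- wash_bottle: Bystander: white wash bottle with red cap, 64 mm diameter, 170 mm high, standing beyond the lane's closed end. Origin: centre of the underside.
- glove_box: Bystander: carton of gloves, to the right, 120 x 230 x 80 mm. Origin: centre of the underside.
- tube_rack: Bystander: empty white divided tube rack, 100 x 200 x 55 mm, to the left. Origin: centre of the underside.

How it is judged:
On the way, in this order (a step that is already met when the one before it is completed fails the run):
1. every jar present wears the lid of its colour, fully down (z of lid_red in the frame of jar_red between 0.044 and 0.055 m and horizontal distance between lid_red and jar_red below 0.008 m and angle between the z axis of lid_red and the z axis of jar_red, either way round below 0.12 rad and z of lid_blue in the frame of jar_blue between 0.044 and 0.055 m and horizontal distance between lid_blue and jar_blue below 0.008 m and angle between the z axis of lid_blue and the z axis of jar_blue, either way round below 0.12 rad and z of lid_yellow in the frame of jar_yellow between 0.044 and 0.055 m and horizontal distance between lid_yellow and jar_yellow below 0.008 m and angle between the z axis of lid_yellow and the z axis of jar_yellow, either way round below 0.12 rad and z of lid_green in the frame of jar_green between 0.044 and 0.055 m and horizontal distance between lid_green and jar_green below 0.008 m and angle between the z axis of lid_green and the z axis of jar_green, either way round below 0.12 rad), for 0.2 s.
2. all the capped jars stand between the rails, inside the mouth (all of step 1 and x of jar_red in the frame of lane between 0.034 and 0.285 m and y of jar_red in the frame of lane between -0.012 and 0.012 m and angle between each of jar_red, jar_blue, jar_yellow, jar_green's own z axis and vertical below 0.1 rad and height (world z) of each of jar_red, jar_blue, jar_yellow, jar_green below 0.008 m and x of jar_blue in the frame of lane between 0.034 and 0.285 m and y of jar_blue in the frame of lane between -0.012 and 0.012 m and x of jar_yellow in the frame of lane between 0.034 and 0.285 m and y of jar_yellow in the frame of lane between -0.012 and 0.012 m and x of jar_green in the frame of lane between 0.034 and 0.285 m and y of jar_green in the frame of lane between -0.012 and 0.012 m), for 0.2 s.
3. the gate is shut (value of joint gate below 0.008 m), for 0.2 s.
At the end, for the whole second after the job is handed in: Each jar present wears its own colour's lid, seated (44-55 mm above the jar's origin, within 8 mm, 0.12 rad), and stands upright (0.1 rad), at rest, between the rails, its centre 34 mm or more beyond the gate plane and within 12 mm of mid-channel; gate within 8 mm of shut (all of step 2 and value of joint gate below 0.008 m and linear speed of each of jar_red, jar_blue, jar_yellow, jar_green below 0.02 m/s); the robot touches nothing.
It fails at once if a jar is lifted off the bench (its underside more than 40 mm up) (height (world z) of any of jar_red, jar_blue, jar_yellow, jar_green above 0.04 m).
It fails at once if a bystander is shifted by more than 30 mm (distance of any of wash_bottle, glove_box, tube_rack from where it was at the start of the episode above 0.03 m).
Of jar_red, jar_blue, jar_yellow, jar_green only 3 to 4 are there at a start; the rules pass over those that are not, and their reading is None.
At some moment in a run one of jar_red, jar_blue, jar_yellow, jar_green may be knocked a few centimetres aside while the robot is not near it.
It also fails if it takes over 210 s, if anything falls off the work surface, if the arm or the gripper's body presses on something with over 40 N, if the wrist force passes 120 N, or if a joint passes its speed limit or range.

## Working session

There is one attempt and no reset: what is moved stays moved. The work goes in short steps, each a Python script; the robot and the scene stay as the last script left them, time stands still between calls to the robot, and variables do not carry over. Pictures are saved under pics/ and viewed, at most 14 in all, crops included, and the job is handed in when it is done.

```bash
mkdir -p pics; ls
cat > h.py <<'E'
import numpy as np, cv2
from cell import env, kin, camera, calibration, job
def unproj(c,u,v,z=None,d=None):
    K=np.array([[c['fx'],0,c['cx']],[0,c['fy'],c['cy']],[0,0,1.]])
    p=cv2.undistortPoints(np.array([[[u,v]]],float),K,np.array([c['k1'],0,0,0.]))[0,0]
    R=cv2.Rodrigues(np.array(c['rvec'],float))[0]; t=np.array(c['tvec'],float).ravel()
    o=-R.T@t; r=R.T@np.array([p[0],p[1],1])
    return o+r*d if d is not None else o+r*((z-o[2])/r[2])
def snap(n,f):
    c=calibration(n); im,d=camera(n); cv2.imwrite('pics/%s.png'%f,im); np.save('pics/%s.npy'%f,d)
    import pickle; pickle.dump(c,open('pics/%s.pkl'%f,'wb')); return im,d,c
E
python3 - <<'E'
from h import *
for n in('top','scene'):
    im,d,c=snap(n,n+'0'); print(c)
print(env.get_state()['tcp_pos'],env.get_state()['orientation'])
E
```

```text
pics
{'fx': 471.39851088091314, 'fy': 471.39851088091314, 'cx': 328.9930428674271, 'cy': 250.4653033317352, 'k1': 0.008427932343527471, 'rvec': array([ 2.14959637, -2.17865558,  0.09471925]), 'tvec': array([-0.00295232,  0.53420956,  1.37106669])}
{'fx': 524.7974872326319, 'fy': 524.7974872326319, 'cx': 323.6518372151374, 'cy': 235.25801177984332, 'k1': 0.04264419652120381, 'rvec': array([ 2.09121224,  0.74337789, -0.35003303]), 'tvec': array([-0.38571292, -0.13599477,  1.61039811])}
[ 0.1765147  -0.65109324  0.30304506] [-7.87483440e-04  9.91252746e-01  1.31974781e-01 -1.72345301e-04]
```

View pics/top0.png

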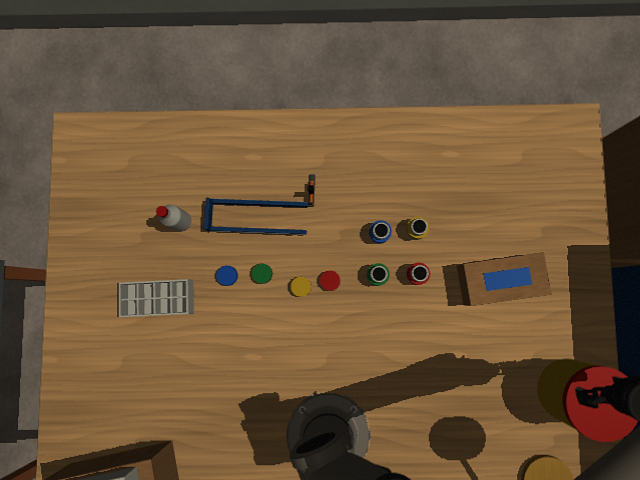

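View pics/scene0.png

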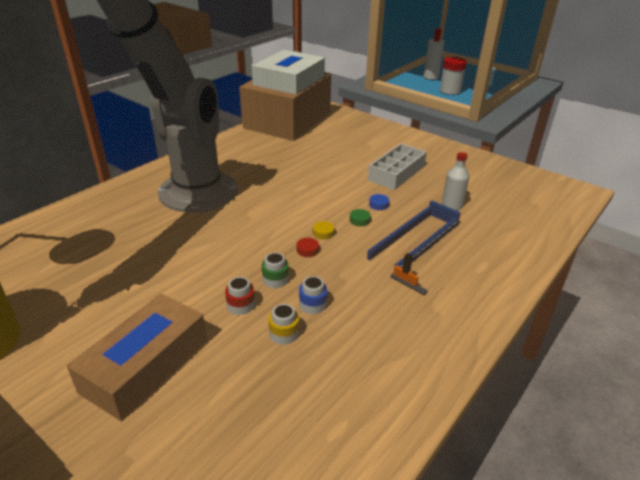

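Top view: lids blue (227,275), green (261,273), yellow (301,287), red (329,281). Jars blue (380,231), yellow (417,227), green (377,273), red (418,273). The lane runs from about x=208 to 307 px with the gate post near (312,190). All four jars are present.

Run:
```python
from h import *
import pickle
im=cv2.imread('pics/top0.png');c=pickle.load(open('pics/top0.pkl','rb'))
cv2.imwrite('pics/crop0.png',cv2.resize(im[165:305,195:445],None,fx=3.2,fy=3.2,interpolation=cv2.INTER_CUBIC))
hsv=cv2.cvtColor(im,cv2.COLOR_BGR2HSV)
for n,h,b in[('blue',(100,125),(210,262,245,290)),('green',(60,90),(245,262,280,288)),('yellow',(22,32),(285,272,316,300)),('red',(0,5),(317,268,342,294))]:
    x0,y0,x1,y1=b; m=cv2.inRange(hsv[y0:y1,x0:x1],(h[0],150,40),(h[1],255,255)); M=cv2.moments(m,True)
    u,v=M['m10']/M['m00']+x0,M['m01']/M['m00']+y0; print('lid',n,M['m00'],u,v,unproj(c,u,v,.02).round(4))
for n,u,v in[('blue',380,231),('yellow',417,227),('green',377,273),('red',418,273)]: print('jar',n,unproj(c,u,v,.067).round(4))
for u,v in[(306,205),(306,232),(209,199),(204,231)]: print('lane',unproj(c,u,v,.03).round(4))
print(unproj(c,312,180,.08).round(4))
```

```text
lid blue 321.0 226.4485981308411 275.190031152648 [0.4653 0.2956 0.02  ]
lid green 300.0 261.62 273.05 [0.4702 0.1909 0.02  ]
lid yellow 310.0 300.23225806451615 286.2774193548387 [0.4295 0.0764 0.02  ]
lid red 316.0 329.5348101265823 280.2025316455696 [ 0.4463 -0.0105  0.02  ]
jar blue [ 0.5845 -0.1586  0.067 ]
jar yellow [ 0.5945 -0.2654  0.067 ]
jar green [ 0.4633 -0.1471  0.067 ]
jar red [ 0.4618 -0.2641  0.067 ]
lane [0.6713 0.0568 0.03  ]
lane [0.5899 0.0575 0.03  ]
lane [0.694  0.3477 0.03  ]
lane [0.5973 0.3614 0.03  ]
[0.7345 0.0358 0.08  ]
```

View pics/crop0.png

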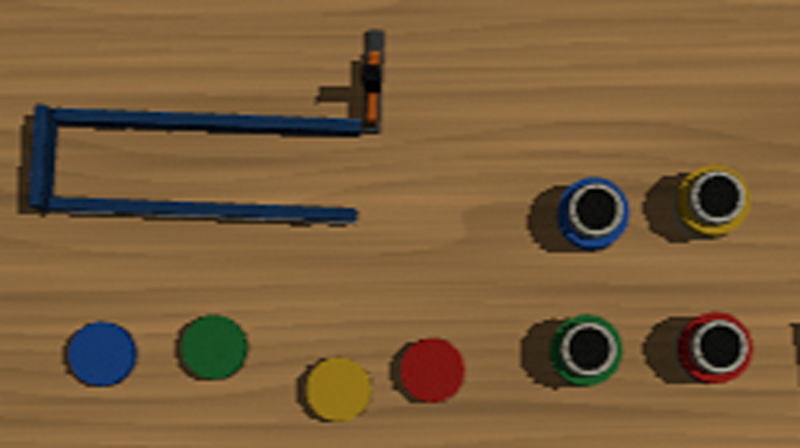

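```bash
cat >> h.py <<'E'
Q=np.array([0,np.sqrt(.5),np.sqrt(.5),0])  # tool down, closing along world x
def cloud(n='wrist',f=None):
    c=calibration(n); im,d=camera(n)
    if f: cv2.imwrite('pics/%s.png'%f,im)
    K=np.array([[c['fx'],0,c['cx']],[0,c['fy'],c['cy']],[0,0,1.]])
    v,u=np.mgrid[:480,:640]; uv=np.stack([u,v],-1).reshape(-1,1,2).astype(float)
    p=cv2.undistortPoints(uv,K,np.array([c['k1'],0,0,0.])).reshape(480,640,2)
    R=cv2.Rodrigues(np.array(c['rvec'],float))[0]; t=np.array(c['tvec'],float).ravel()
    P=np.dstack([p*d[...,None],d])-t
    return im,P@R,d>0   # world points
HUE={'red':[(0,7),(172,180)],'yellow':[(20,34)],'green':[(50,92)],'blue':[(98,128)]}
def blobs(im,P,ok,z0,z1,minpx=60):
    """components in a height band: list of (colour, centre xy, radius, z)"""
    m=(ok&(P[...,2]>z0)&(P[...,2]<z1)).astype(np.uint8)
    k,L=cv2.connectedComponents(m); hsv=cv2.cvtColor(im,cv2.COLOR_BGR2HSV); out=[]
    for i in range(1,k):
        s=L==i
        if s.sum()<minpx: continue
        (x,y),r=cv2.minEnclosingCircle(P[s][:,:2].astype(np.float32))
        g=cv2.dilate(s.astype(np.uint8),np.ones((9,9)))>0
        h=hsv[g&(hsv[...,1]>130)&(hsv[...,2]>40)][:,0]
        cnt={n:sum(((h>=a)&(h<=b)).sum() for a,b in rg) for n,rg in HUE.items()}
        out.append((max(cnt,key=cnt.get),np.round([x,y],4),round(r,4),round(float(np.median(P[s][:,2])),4),int(s.sum())))
    return out
E
python3 - <<'E'
from h import *
print(env.nose_length)
env.reach([.5,-.2,.42],Q)
im,P,ok=cloud(f='w1'); print(env.get_state()['tcp_pos'])
print(*blobs(im,P,ok,.058,.075),sep='\n')
env.reach([.5,.12,.42],Q)
im,P,ok=cloud(f='w2'); print(env.get_state()['tcp_pos'],env.get_state()['time'])
print(*blobs(im,P,ok,.012,.1),sep='\n')
a=np.hstack([cv2.imread('pics/w%d.png'%i) for i in(1,2)]);cv2.imwrite('pics/w12.png',cv2.resize(a,(800,300)))
E
```

```text
0.0726
[ 0.49959107 -0.20150005  0.41954134]
('green', array([ 0.4608, -0.1515]), 0.0244, 0.0668, 1759)
('blue', array([ 0.5869, -0.1605]), 0.0249, 0.0669, 1784)
('red', array([ 0.4614, -0.2683]), 0.0245, 0.0667, 1408)
('yellow', array([ 0.5966, -0.2701]), 0.0245, 0.0668, 1414)
('yellow', array([ 0.4391, -0.4803]), 0.1025, 0.0668, 900)
[0.50062996 0.11807986 0.41979666] 3.4583
('blue', array([0.4646, 0.2959]), 0.0298, 0.0217, 2055)
('blue', array([0.5905, 0.182 ]), 0.1234, 0.0293, 3159)
('blue', array([0.6757, 0.1804]), 0.1252, 0.029, 3784)
('green', array([0.4693, 0.192 ]), 0.0297, 0.0217, 2292)
('yellow', array([0.4292, 0.0765]), 0.0301, 0.0216, 1885)
('red', array([0.1053, 0.033 ]), 0.0161, 0.0128, 94)
('blue', array([0.7108, 0.043 ]), 0.0336, 0.0457, 1137)
('red', array([ 0.0913, -0.0348]), 0.0595, 0.0128, 805)
('red', array([ 0.4458, -0.0103]), 0.0303, 0.0215, 1654)
('green', array([ 0.4614, -0.1505]), 0.0335, 0.0495, 2384)
('blue', array([ 0.5871, -0.1602]), 0.0332, 0.0495, 2425)
('red', array([ 0.4627, -0.2629]), 0.0318, 0.033, 866)
('yellow', array([ 0.5978, -0.2664]), 0.0314, 0.0362, 1000)
```

View pics/w12.png

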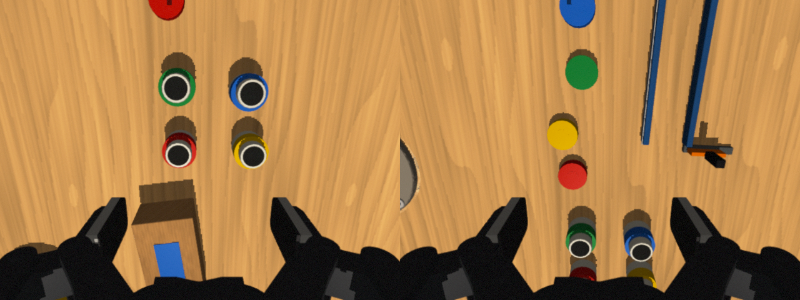

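Wrist pictures show all four jars and all four lids. The depth centres agree with the top view to within a few mm. Next I cap the red jar.

```bash
cat >> h.py <<'E'
def look(xy,col,z0,z1,r0,r1,dy=-.1,z=.36):
    """hover behind xy, return nearest blob of that colour and size"""
    env.reach([xy[0],xy[1]+dy,z],Q)
    b=[x for x in blobs(*cloud(),z0,z1) if x[0]==col and r0<x[2]<r1 and np.hypot(*(x[1]-xy))<.12]
    b.sort(key=lambda x:np.hypot(*(x[1]-xy))); return b[0] if b else None
ZG=.076
def cap(col,lid,jar):
    env.grip(.085)
    env.reach([*lid,.2],Q); env.movel([*lid,.12],.2); 
    print('down',env.movel([*lid,ZG],.08,stop_force=10),env.get_state()['tcp_pos'])
    env.grip(.0,30); s=env.get_state(); print('grip',s['opening'],s['gripper_force'])
    if s['opening']<.05: return
    env.movel([*lid,.25],.3)
    b=look(jar,col,.058,.072,.02,.03); print('jar',b)
    if b is None: return
    j=b[1]; print('opening',env.get_state()['opening'])
    env.reach([*j,.25],Q); env.movel([*j,ZG+.075],.2)
    st=env.movel([*j,ZG+.0505],.04,stop_force=12); s=env.get_state()
    print('place',st,s['tcp_pos'],s['force'],s['opening'])
    if s['tcp_pos'][2]>ZG+.057: print('NOT SEATED'); return
    env.grip(.08); env.movel([*j,.25],.3)
    print('cap',look(j,col,.066,.085,.02,.04),env.get_state()['time'])
E
python3 - <<'E'
from h import *
cap('red',[.4458,-.0103],[.4614,-.2683])
E
```

```text
down False [ 0.44594214 -0.01015959  0.07611175]
grip 0.058419055183266545 30.519095957279205
jar ('red', array([ 0.4613, -0.2687]), 0.0246, 0.0669, 2692)
opening 0.0584436485474544
place True [ 0.46109908 -0.2686596   0.12781371] [-1.99846588 -0.13487669  6.4319999 ] 0.05817764975354499
cap ('red', array([ 0.4603, -0.2691]), 0.03, 0.0727, 4283) 11.9583
```

Run:
```python
from h import *
cap('yellow',[.4292,.0765],[.5966,-.2701])
cap('green',[.4693,.192],[.4610,-.1515])
cap('blue',[.4646,.2959],[.587,-.1605])
env.reach([.5,-.28,.42],Q)
print(*blobs(*cloud(f='w3'),.055,.085),sep='\n')
```

```text
down False [0.42950632 0.07668121 0.07640357]
grip 0.05910411610858943 30.236150063574314
jar ('yellow', array([ 0.5967, -0.271 ]), 0.0245, 0.0669, 2677)
opening 0.05875153939245045
place True [ 0.59650859 -0.27104622  0.12803981] [-2.14722576 -0.5178992   5.82711589] 0.05893891818432036
cap ('yellow', array([ 0.5957, -0.2714]), 0.03, 0.0727, 4287) 21.5583
down False [0.46919404 0.19224548 0.07589514]
grip 0.05883199834639154 31.220495849847794
jar ('green', array([ 0.4604, -0.1513]), 0.0246, 0.0669, 2702)
opening 0.05886024650119715
place True [ 0.46019324 -0.15137138  0.12775817] [-2.0769743  -0.20481012  8.53122602] 0.058955544340231425
cap ('green', array([ 0.4593, -0.1515]), 0.03, 0.0727, 4287) 31.4833
down False [0.46449814 0.29614609 0.07594126]
grip 0.05915886333183617 31.71691294759512
jar ('blue', array([ 0.5867, -0.1607]), 0.0246, 0.0669, 2698)
opening 0.05919251770986891
place True [ 0.58648335 -0.16083173  0.12787395] [-1.98409136 -1.64858053  5.5981547 ] 0.059073929187348086
cap ('blue', array([ 0.5857, -0.1602]), 0.03, 0.0727, 4301) 41.7
('green', array([ 0.4596, -0.1518]), 0.03, 0.0727, 3387)
('blue', array([ 0.5859, -0.1606]), 0.0301, 0.0727, 3400)
('red', array([ 0.4605, -0.2692]), 0.0301, 0.0726, 2578)
('yellow', array([ 0.596 , -0.2711]), 0.0305, 0.0727, 2699)
('blue', array([ 0.4424, -0.5104]), 0.1288, 0.0797, 16055)
('yellow', array([ 0.2051, -0.6768]), 0.0172, 0.067, 138)
```

View pics/w3.png

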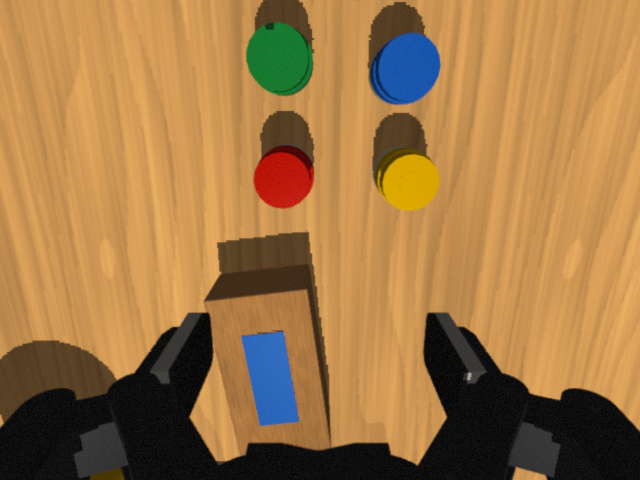

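All four lids are seated, with lid tops at 72.7 mm. Now I measure the lane and the gate.

Run:
```python
from h import *
env.reach([.63,.06,.42],Q)
im,P,ok=cloud(f='w4')
Z=P[...,2]; m=ok&(Z>.026)&(Z<.033)
q=P[m]; q=q[(q[:,1]>.07)&(q[:,1]<.30)&(q[:,0]>.55)&(q[:,0]<.72)]
for nm,s in(('near',q[q[:,0]<.63]),('far',q[q[:,0]>.63])):
    a=np.polyfit(s[:,1],s[:,0],1); print(nm,len(s),a,np.polyval(a,[.06,.2,.33]))
b=P[m]; b=b[(b[:,0]>.55)&(b[:,0]<.72)&(b[:,1]>0)]
print('near rail y range',np.percentile(b[b[:,0]<.63][:,1],[1,99]),'far',np.percentile(b[b[:,0]>.65][:,1],[1,99]))
s=P[ok&(Z>.08)&(Z<.095)&(P[...,0]>.66)&(P[...,0]<.8)&(P[...,1]>-.03)&(P[...,1]<.1)]
print('post',len(s),s.min(0),s.max(0),np.median(s,0))
s=P[ok&(Z>.04)&(Z<.05)&(P[...,1]>.25)&(P[...,0]>.58)&(P[...,0]<.72)]
print('stop',len(s),np.percentile(s,[2,98],axis=0) if len(s) else 0)
```

```text
near 1935 [0.05263467 0.58785817] [0.59101625 0.5983851  0.60522761]
far 1948 [0.05746979 0.67082375] [0.67427194 0.68231771 0.68978878]
near rail y range [0.06165881 0.2423336 ] far [0.04667376 0.24217231]
post 255 [0.70198983 0.03330713 0.08028506] [0.71827949 0.04996839 0.08990084] [0.70960514 0.0425426  0.08733738]
stop 0 0
```

View pics/w4.png

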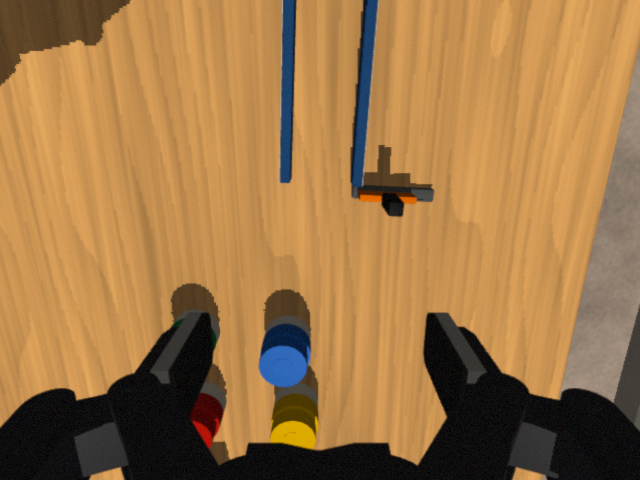

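```bash
cat >> h.py <<'E'
LA=.055; O=np.array([.632,.0455]); LX=np.array([np.sin(LA),np.cos(LA)]); LY=np.array([-np.cos(LA),np.sin(LA)])
Q2=np.array([np.cos(np.pi/4)*0, np.cos(np.pi/4-LA/2), np.sin(np.pi/4-LA/2),0])
def L(x,y=0): return O+x*LX+y*LY
def feed(col,xy,xend=.062):
    b=look(np.array(xy),col,.066,.085,.02,.04); print(b)
    if b is None: return False
    j=b[1]+[.0008,0]
    env.grip(.085); env.reach([*j,.2],Q2); env.movel([*j,.13],.2)
    if env.movel([*j,.091],.08,stop_force=10): print('blocked',env.get_state()['tcp_pos']); return False
    env.grip(0.,25); s=env.get_state(); print('grip',s['opening'])
    t=L(-.022); print(env.movel([*t,.091],.12,stop_force=25),env.get_state()['tcp_pos'])
    env.grip(.074); env.movel([*t,.15],.2)
    p=L(-.085); env.movel([*p,.15],.25); env.grip(0.); env.movel([*p,.089],.12)
    e=L(xend-.032-.011); print('push',env.movel([*e,.089],.08,stop_force=22),env.get_state()['tcp_pos'],e,env.get_state()['force'])
    p=L(xend-.055); env.movel([*p,.089],.1); env.movel([*p,.2],.3)
    return True
E
python3 - <<'E'
from h import *
print(feed('blue',[.586,-.1605]))
env.reach([*L(-.12),.42],Q2)
print(*blobs(*cloud(f='w5'),.055,.08),sep='\n',); print(env.get_state()['time'])
E
```

```text
('blue', array([ 0.5857, -0.1602]), 0.03, 0.0727, 4214)
grip 0.06288949809459295
False [0.63129567 0.02238489 0.09170483]
push False [0.63294164 0.06420491 0.08877612] [0.63304447 0.06447127] [-0.20741788 -0.09516833  0.65001043]
True
('blue', array([0.6347, 0.1014]), 0.0291, 0.0725, 1496)
('red', array([0.7102, 0.0412]), 0.0102, 0.0689, 99)
('green', array([ 0.46  , -0.1512]), 0.0305, 0.0723, 2356)
('red', array([ 0.4609, -0.269 ]), 0.031, 0.0724, 1838)
('red', array([ 0.434 , -0.3977]), 0.0133, 0.0634, 133)
54.9167
```

View pics/w5.png

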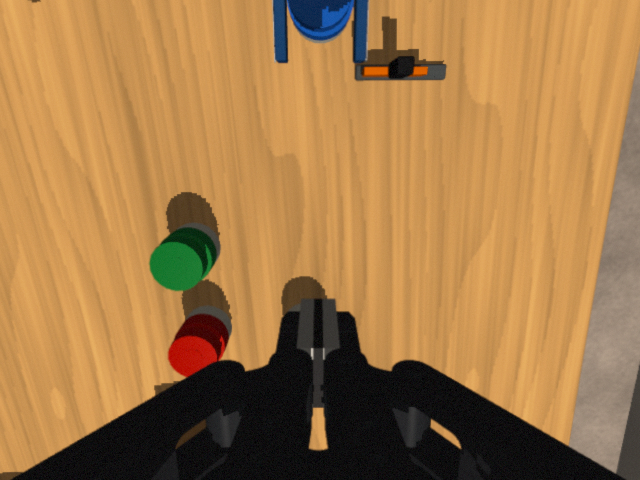

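Blue stands between the rails at the mouth (320,15). Green and red have not moved, and yellow is hidden behind the fingers. I'll feed the rest the same way.

Run:
```python
from h import *
ok=feed('yellow',[.596,-.271]) and feed('green',[.46,-.1515])
env.reach([*L(-.03),.42],Q2)
print(ok,*blobs(*cloud(),.06,.08),sep='\n'); print(env.get_state()['time'])
```

```text
('yellow', array([ 0.5958, -0.2712]), 0.03, 0.0727, 4209)
grip 0.0630516276201466
False [0.63160635 0.02147772 0.09177584]
push False [0.63279021 0.06482127 0.08873844] [0.63304447 0.06447127] [ 0.35432894 -0.39949385  0.14846639]
('green', array([ 0.4593, -0.1514]), 0.03, 0.0727, 4255)
grip 0.06290569707519468
True [ 0.46139546 -0.15074582  0.09179564]
push False [0.63313571 0.06362623 0.08887457] [0.63304447 0.06447127] [-0.21898122 -0.56828569 -1.03213547]
True
('blue', array([0.6377, 0.1707]), 0.0302, 0.0727, 3267)
('yellow', array([0.6345, 0.108 ]), 0.03, 0.0728, 3085)
('red', array([0.7092, 0.0422]), 0.0099, 0.0719, 74)
('green', array([ 0.4925, -0.1223]), 0.031, 0.0723, 2064)
('red', array([ 0.4548, -0.2822]), 0.0169, 0.0725, 147)
77.95
```

```bash
sed -i "s/    t=L(-.022); print.*/    t=L(-.022); env.dwell(.2); st=env.movel([*t,.091],.07,stop_force=40); s=env.get_state(); print(st,s['tcp_pos'],s['force'],s['opening'])\n    if st: return False/" h.py
python3 - <<'E'
from h import *
b=look(np.array([.4925,-.1223]),'green',.066,.085,.02,.04); print(b)
im,P,ok=cloud(f='w6'); print(*blobs(im,P,ok,.03,.085),sep='\n')
E
```

```text
('green', array([ 0.4923, -0.1227]), 0.03, 0.0727, 4243)
('green', array([ 0.4937, -0.1222]), 0.0325, 0.0727, 4468)
('red', array([ 0.4617, -0.2676]), 0.0321, 0.0723, 3726)
('red', array([ 0.4071, -0.4006]), 0.0396, 0.0467, 1131)
('red', array([ 0.4969, -0.4878]), 0.045, 0.0791, 567)
```

View pics/w6.png

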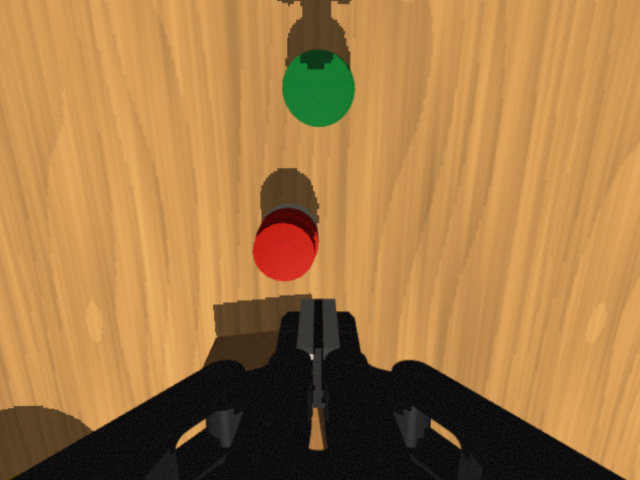

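Green is upright with its lid on at (318,88), and red is untouched at (285,250). I'll go on with green, dragging slower.

Run:
```python
from h import *
ok=feed('green',[.4923,-.1227])
print(ok,env.get_state()['time'])
if ok: print(feed('red',[.4605,-.2685]))
else: raise SystemExit
env.reach([*L(.03),.42],Q2)
print(*blobs(*cloud(f='w7'),.06,.08),sep='\n'); print(env.get_state()['time'])
```

```text
('green', array([ 0.4923, -0.1226]), 0.03, 0.0727, 4266)
grip 0.0631010744596483
False [0.63030528 0.02157016 0.09167576] [-4.98368294 -5.36208162 10.89218888] 0.06314287240290913
push False [0.63312665 0.06458123 0.08899965] [0.63304447 0.06447127] [ 0.03781704 -3.51626236  2.98232285]
True 90.3833
('red', array([ 0.4603, -0.2692]), 0.03, 0.0727, 4251)
grip 0.06315880812385187
False [0.6307797  0.0206846  0.09166524] [-4.26844042 -6.1703848  10.23218413] 0.06313646666893304
push False [0.63316757 0.06445349 0.08926669] [0.63304447 0.06447127] [-0.34690648 -5.07989547  3.15113688]
True
('yellow', array([0.6423, 0.2332]), 0.0302, 0.0727, 3067)
('green', array([0.6364, 0.171 ]), 0.0301, 0.0728, 3127)
('red', array([0.6337, 0.1074]), 0.0299, 0.0727, 2668)
('red', array([0.7102, 0.0421]), 0.0103, 0.0708, 101)
106.025
```

Run:
```python
from h import *
p=np.array([.710,.0418])
env.grip(.05); env.reach([*p,.22],Q2); print(env.movel([*p,.124],.1,stop_force=8))
env.grip(0.,30); print(env.get_state()['opening'])
s=env.get_state()['tcp_pos']; g=L(0,.002)
print(env.movel([*g,.124],.06,stop_force=18),env.get_state()['tcp_pos'],L(0),env.get_state()['force'])
env.grip(.05); t=env.get_state()['tcp_pos']; env.movel([t[0],t[1],.25],.15)
env.reach([*L(.0),.45],Q2)
print(*blobs(*cloud(f='w8'),.06,.095),sep='\n'); snap('top','top1')
im=cv2.imread('pics/top1.png'); a=cv2.resize(im[165:305,195:345],(600,560),interpolation=cv2.INTER_CUBIC); cv2.imwrite('pics/t1.png',a)
print(env.get_state()['time'])
```

```text
False
0.015319578518343998
False [0.63235361 0.04571492 0.12469697] [0.632  0.0455] [10.88256029  0.53024489 -0.74504613]
('yellow', array([0.6417, 0.2247]), 0.0287, 0.0725, 1288)
('green', array([0.6363, 0.1706]), 0.03, 0.0727, 2910)
('red', array([0.6336, 0.1071]), 0.0299, 0.0727, 2472)
('red', array([0.632 , 0.0459]), 0.0102, 0.0869, 260)
112.75
```

View pics/w8.png

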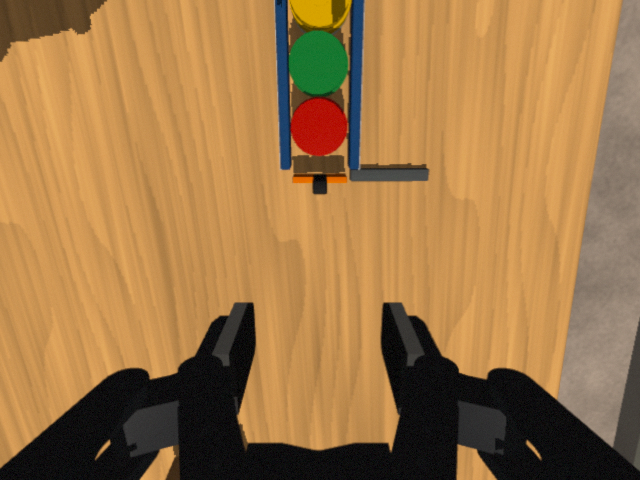

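The gate plate (293–347 px) is centred between the rails (291–350 px). Red, green and yellow are in line behind it. One last numeric check on blue, then I hand in.

Run:
```python
from h import *
env.reach([*L(.1),.42],Q2)
B=blobs(*cloud(),.06,.08)
for b in B: d=b[1]-O; print(b,'lane',(d@LX).round(4),(d@LY).round(4))
if any(b[0]=='blue' and abs((b[1]-O)@LY)<.008 and .2<(b[1]-O)@LX<.27 for b in B): print('done',job.job_done())
```

```text
('blue', array([0.6451, 0.2974]), 0.0302, 0.0727, 3466) lane 0.2522 0.0008
('yellow', array([0.642 , 0.2336]), 0.0302, 0.0728, 3007) lane 0.1884 0.0004
('green', array([0.6364, 0.1711]), 0.0299, 0.0726, 2605) lane 0.1257 0.0025
('red', array([0.6339, 0.1077]), 0.0301, 0.0725, 2349) lane 0.0622 0.0015
('red', array([0.6325, 0.0518]), 0.008, 0.0704, 95) lane 0.0063 -0.0002
the job is handed in; nothing more can be done
done None
```

All four jars wear their own colour's lid and stand in single file inside the lane, the gate is shut behind them, and the job is handed in; the hand-in call returned no verdict, so this rests on my final camera check.

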